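# Clamp a sample tube: three clicks of the ratchet lever, held

## Task

Take the yellow-capped tube out of the red rack, stand it fully down in the well of the blue-based tube clamp and let go of it. Then take the black knob of the clamp's lever and swing it clockwise (seen from above), feeling the ratchet, exactly three clicks and never a fourth, so that the orange jaw pad grips the tube. The lever springs back when released, so the program finishes while holding the knob at the third click; leave the two pink-capped tubes and the timer where they are.

Things in the scene. Friction and masses are not known exactly. Their poses are not given: they have to be found in the camera images.
- yellow_tube: The tube to clamp: round glass, body 12.5 mm in diameter, yellow cap 18 mm in diameter and 21 mm tall, 110 mm long in all, 10 g. Origin at the centre of its underside, z along the tube to the cap (the cap spans 89 to 110 mm). It stands in one of three holes of the red rack, the cap and 44 mm of the tube above the rack.
- pink_tube_a: Pink-capped tube, 108 mm long, cap 18 mm; origin at its underside. Stands in another hole of the rack, 47 to 82 mm from the yellow one. Must stay.
- pink_tube_b: Second pink-capped tube, the same. Must stay.
- red_rack: Red tube rack, 58 (x) x 118 (y) x 66 mm tall, fixed. Origin at the centre of its underside. The three tubes stand 2 mm above the worktop in 16 mm holes at (x, y) = (-12, -41), (12, 0) and (-12, 41) mm of its frame; which is where varies. Along the rack's x axis there is room for fingers on both sides of every cap.
- timer: White lab timer with coloured buttons lying on the worktop, 58 x 66 x 19 mm, loose. Must stay. Origin at the centre of its underside.
- sharps_bin: Yellow drum with a red lid, 155 mm across and 170 mm tall, fixed and always in the same place: an obstacle left of the clamp and behind the rack. Origin at the centre of its underside.
- clamp: Tube clamp, fixed; blue base 135 x 195 x 10 mm. Origin on the lever's pivot axis at the base's underside, z up. In its frame: tube well at (0, -85) mm in an aluminium block 42 mm square, top 56 mm up; fixed jaw behind it at y -93 to -103, 83 mm tall; open orange pad at y -61 to -69, 78 mm tall, 24 wide. Knob at rest about 80 mm to the -x side of the pivot.
- well (a point): Centre of the well's floor, 16 mm above the worktop: the yellow tube's underside comes here. The well is round, 16.5 mm in diameter, 40 mm deep, with a 2 mm chamfer, open at the top; z up.
- pivot (a point): Point on the lever's vertical pivot axis, at the height of the middle of the knob (110 mm above the worktop).
- lever_knob: Black round upright knob at the end of the lever, 20 mm in diameter, 42 mm tall (from 90 to 132 mm above the worktop); origin at the centre of its underside, z up. It spins freely on the lever, so a gripper holding it need not turn.
- knob_mid (a point): Middle of the black knob, 110 mm above the worktop, 85 mm from the pivot axis. It moves on a circle of 85 mm radius about point pivot; the 7 mm thick lever arm lies below it at 63 to 70 mm height.
- lever (a joint): Ratchet lever angle (rad): 0 at rest on its stop, grows clockwise from above. Notches every 0.262 (15 degrees, 22 mm at the knob): the third at 0.785, end stop 1.309. The knob resists all the way: 6 to 8 N just past a notch, falling to 2 to 5 N before the next, then jumping up as the pawl drops in (the click). Springs back to 0 when let go. Three clicks drive the orange pad 16 mm towards the tube.
- jaw_pad: Orange sprung pad of the moving jaw, 24 x 8 x 20 mm, moves along the clamp's -y towards the well; at the third click it presses the tube against the fixed jaw with about 3 N. Origin at its centre, 68 mm above the worktop.

How it is judged:
By the outcome, as a careful person would: the job done as asked, in the order asked, and still so for the second after the job is handed in, while the arm keeps its last pose, push and grip.
It also fails if it takes over 58 s, if anything falls off the work surface, if the arm or the gripper's body presses on something with over 40 N, if the wrist force passes 120 N, or if a joint passes its speed limit or range.

## Robot

A 6-joint arm with a two-finger parallel gripper is mounted at the origin on a cart in front of the work surface, level with it; the furniture and walls round the work are solid. World frame = base frame: x ahead of the robot, y to its left, z up, the work surface at z = 0. Lengths are in m, angles in rad, forces in N, time in s.
With the tool pointing down it reaches from about 0.25 to 0.725 m from the base axis. Payload 4 kg.
Tool frame: the origin (TCP) lies on the centre line of the jaws, within the pads' length; the fingertips stand 22 mm ahead of it and the grasp point (between the pads) lies 3 mm ahead of it; z points along the fingers, y is the line along which they close (so a half turn about z gives the same grasp; the last joint's range is limited). The gripper opens to 85 mm and grips with 20 to 120 N. Pads are 22 mm wide; open, the fingers measure 114 mm over their backs; the gripper's body (76 mm by 85 mm) begins 54 mm behind the grasp point. The pads swing forward as they close: fully open they stand 13 mm farther back than shut.
Start: joints at [1.256, 0.241, 0.005, 1.335, 0, 1.571], TCP at [0.155, 0.475, 0.253] pointing down, gripper open.
Joint ranges: [-2.72, 2.72], [-1.05, 1.87], [-1.09, 1.28], [-1.99, 2.15], [-1.42, 1.44], [-3.14, 3.14]. Speed limits (rad/s): [2.79, 2.79, 3.14, 3.14, 3.14, 3.14].

## Interface

Orientations are given as a unit quaternion [x, y, z, w].
In Python, from workcell import bot gives the robot as it stands.
- The arm moves only by the shell command python3 -m inch 'ROWS'. ROWS is JSON, one flat list of numbers, 7 for each row, row after row: the shift along the world's x, y, z in mm, then the turn, a rotation vector about the world's x, y, z in rad, then the opening in per cent of the stroke, from 0 (shut) to 100 (fully open). A call has 1 to 8 rows; each row is the pose to reach, as a shift and turn from the pose commanded when the call began; what a row does not reach only later rows make up. A row lasts 1/12 s, in which the tool goes at most 41.7 mm and 7.16 degrees, less where a joint would pass 70% of its speed; a pose out of reach is approached as far as the arm can. A call with a gripper value outside its range is refused whole. The fingers move at their own pace and stop on an object; the grip force is fixed at half the most. Time passes only in rows, so rows that repeat a pose let the fingers close. It gives the time, the measured TCP pose, the force, the opening and the grip force at its end, in the units of the state.
- bot.get_obs(): the state, without advancing time (a new reading comes with each control period).
- bot.camera(name): name is "side" or "top"; returns the picture (384x512x3 uint8, blue, green, red); there is no depth.
- bot.camera_info(name): a dict with "intrinsics" (3x3 intrinsics, pixels), "camera_from_world" (4x4, takes a point from world to camera coordinates). Camera axes: x right, y down, z forward; pixel columns grow to the right and rows downward; lengths in m; the calibration is good to about 2 mm. A picture is of the moment at which its call begins. camera_info takes no time and is no camera call.
- bot.job_done(): hands the job in; it is judged then, once.
Trained networks look in the newest picture that a camera, given by its name, has taken for a name from the list of things; names that differ only in an ending like _2 or _b are one class to them, and where a whole thing is asked for, a point or a joint stands for the part that bears it (a point fixed in the world has none). Each returns a list of dicts, best first, with "confidence" (0 to 1); they miss things now and then, are a little off and sometimes report something else, mostly with a low value. They report only what shows in the picture. A call takes as long as a camera call.
- bot.silhouettes(camera, target): "mask" (384x512 bool, what is visible of it) and "uv" ([column, row] in pixels, amid what is visible of it).
- bot.spot_point(camera, target): "uv" ([column, row] in pixels: a listed point, or the origin of a listed thing).
The state is a dict: "clock": time; "joint_pos": joint angles; "joint_vel": joint speeds; "tau": joint torques, N m; "eef_pos": TCP position; "tool_rot": TCP orientation; "ft_force": force on the tool from outside, world axes, zero at the start; "ft_torque": the same for the moment, N m; "grip_width": finger opening in m; "grasp_force": force on a finger pad.
Only numpy, scipy, OpenCV 4.12 (cv2) and the standard library are available. Lean on these libraries where they do the work, as an engineer would, in place of code of your own. Each camera call takes 0.05 s, during which the arm holds its last target. There are 200 camera calls.

## Working session

There is one attempt and no reset: what is moved stays moved. The work goes in short steps, Python scripts to look and compute and a shell command to move; the robot and the scene stay as the last step left them, time stands still between calls to the robot, and variables do not carry over. Pictures are saved under pics/ and viewed, at most 10 in all, crops included, and the job is handed in when it is done.

```bash
mkdir -p pics; ls; cat > h.py <<'E'
import numpy as np, cv2
from workcell import bot
def cam(n):
    i=bot.camera_info(n); return np.array(i["intrinsics"]),np.array(i["camera_from_world"])
def proj(n,P):
    K,T=cam(n); p=T[:3,:3]@np.array(P)+T[:3,3]; q=K@p; return q[:2]/q[2]
def at_z(n,uv,z):
    K,T=cam(n); R=T[:3,:3]; c=-R.T@T[:3,3]; d=R.T@np.linalg.solve(K,[uv[0],uv[1],1]); return c+d*(z-c[2])/d[2]
def tri(uvs):
    A=[];b=[]
    for n,uv in uvs.items():
        K,T=cam(n);R=T[:3,:3];c=-R.T@T[:3,3];d=R.T@np.linalg.solve(K,[uv[0],uv[1],1]);d/=np.linalg.norm(d)
        M=np.eye(3)-np.outer(d,d);A.append(M);b.append(M@c)
    return np.linalg.lstsq(np.vstack(A),np.hstack(b),rcond=None)[0]
E
python3 - <<'E'
from h import *
np.set_printoptions(precision=4,suppress=True)
for n in("top","side"):
    cv2.imwrite(f"pics/{n}0.png",bot.camera(n))
    K,T=cam(n); print(n,K[0,0],-T[:3,:3].T@T[:3,3])
zs={"yellow_tube":.002,"pink_tube_a":.002,"red_rack":0,"clamp":0,"well":.016,"pivot":.11,"knob_mid":.11,"lever_knob":.09,"jaw_pad":.068,"timer":0}
for t,z in zs.items():
    u={}
    for n in("top","side"):
        for r in bot.spot_point(n,t)[:2]:
            print(t,n,np.round(r["uv"],1),round(r["confidence"],2),at_z(n,r["uv"],z)); u.setdefault(n,r["uv"])
    if len(u)==2: print("   tri",tri(u))
o=bot.get_obs();print(o)
E
```

```text
pics
top 365.4901627496978 [0.3833 0.1281 0.9461]
side 435.7960394541514 [0.2901 0.8463 0.5764]
yellow_tube top [210.2 236.3] 0.41 [0.4328 0.2646 0.002 ]
pink_tube_a top [197.4 227. ] 0.42 [0.4574 0.298  0.002 ]
red_rack top [215.9 233.4] 0.75 [0.44   0.2501 0.    ]
red_rack side [273.7 282.6] 0.75 [0.4486 0.2551 0.    ]
   tri [ 0.4448  0.2514 -0.0032]
clamp top [302.2 161.4] 0.57 [0.6257 0.02   0.    ]
clamp side [228.3 198.5] 0.57 [0.6361 0.0025 0.    ]
   tri [0.6251 0.0221 0.0132]
well top [334.3 153.6] 0.85 [ 0.6403 -0.0624  0.016 ]
well side [230.4 180.5] 0.77 [ 0.6521 -0.0566  0.016 ]
   tri [ 0.6476 -0.0618  0.0124]
pivot top [308.  149.5] 0.97 [0.626  0.0178 0.11  ]
pivot top [321.6 179.2] 0.51 [ 0.5539 -0.0106  0.11  ]
pivot side [230.5 161.2] 0.68 [0.6225 0.0111 0.11  ]
   tri [0.6224 0.0178 0.114 ]
knob_mid top [194.  224.9] 0.67 [0.454  0.2864 0.11  ]
knob_mid top [324.7 181.8] 0.54 [ 0.5476 -0.0174  0.11  ]
knob_mid side [265.  158.2] 0.56 [ 0.5504 -0.0263  0.11  ]
   tri [0.4526 0.2603 0.2631]
lever_knob top [326.8 186.4] 0.45 [ 0.5403 -0.0253  0.09  ]
lever_knob side
[... 151 characters left out ...]
30.3 166.5] 0.41 [ 0.643  -0.0374  0.068 ]
   tri [ 0.643  -0.0399  0.0665]
timer top [265.1 243.9] 0.68 [0.4107 0.1234 0.    ]
timer side [307.5 243.4] 0.72 [0.4125 0.1195 0.    ]
   tri [0.4112 0.1235 0.0032]
{'clock': 1.1, 'joint_pos': array([1.256 , 0.2406, 0.005 , 1.3352, 0.    , 1.5708]), 'joint_vel': array([ 0.0008, -0.0006, -0.0003, -0.0012, -0.0001,  0.0016]), 'tau': array([  0.0004, -37.2218,  25.2697,   0.0011,   0.    ,  -0.    ]), 'eef_pos': array([0.1548, 0.4754, 0.2533]), 'tool_rot': array([ 0.1568,  0.9876, -0.    , -0.    ]), 'ft_force': array([ 0.1749, -0.0579,  0.3077]), 'ft_torque': array([-0.0387,  0.0663, -0.0107]), 'grasp_force': 0.0, 'grip_width': 0.08592814001608125}
```

View pics/top0.png

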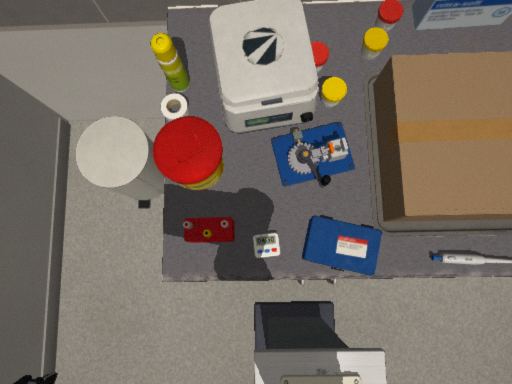

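View pics/side0.png

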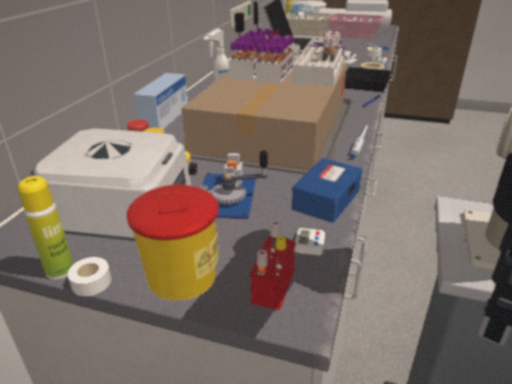

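The yellow cap is in the middle hole (top view about 207,233) with pink caps on both sides (187,225 and 225,224). The clamp is around (310,155), its knob at (325,181), and the timer at (266,245). Next I'll refine these positions.

```bash
python3 - <<'E'
from h import *
np.set_printoptions(precision=4,suppress=True)
im=bot.camera("top"); s=bot.camera("side")
a=cv2.resize(im[205:260,170:250],None,fx=5,fy=5,interpolation=cv2.INTER_CUBIC)
b=cv2.resize(im[115:195,265:360],None,fx=5,fy=5,interpolation=cv2.INTER_CUBIC)[:,:395]
b=cv2.resize(im[115:195,265:360],(400,337),interpolation=cv2.INTER_CUBIC)
c=cv2.resize(s[215:310,235:335],(400,380)); 
out=np.zeros((600,800,3),np.uint8); out[:275,:400]=a; out[:337,400:]=b
c=cv2.resize(s[215:310,240:340],(273,260)); out[337:597,:273]=c
d=cv2.resize(s[140:225,190:285],(290,260)); out[337:597,300:590]=d
cv2.imwrite("pics/z.png",out)
for n,t,z in(("top","yellow_tube",.11),("side","yellow_tube",.1),("top","pink_tube_a",.11),("side","pink_tube_a",.1),("top","lever_knob",.12),("side","lever_knob",.11),("top","jaw_pad",.075),("side","jaw_pad",.068)):
    for r in bot.silhouettes(n,t)[:2]:
        ys,xs=np.nonzero(r["mask"]); print(t,n,round(r["confidence"],2),r["uv"],xs.min(),xs.max(),ys.min(),ys.max(),len(xs),at_z(n,r["uv"],z))
for n,im_ in(("top",im[200:270,160:260]),("side",s[215:310,240:340])):
    h=cv2.cvtColor(im_,cv2.COLOR_BGR2HSV); m=cv2.inRange(h,(18,120,90),(35,255,255)); k,l,st,ce=cv2.connectedComponentsWithStats(m)
    o=np.array([160,200] if n=="top" else [240,215])
    for i in range(1,k):
        if st[i,4]>8: print("yel",n,ce[i]+o,st[i],at_z(n,ce[i]+o,.112 if n=="top" else .103))
E
```

```text
yellow_tube top 0.58 [311.3, 154.1] 271 354 122 187 3864 [0.6146 0.0106 0.11  ]
yellow_tube top 0.42 [206.4, 232.7] 203 211 229 236 58 [0.4355 0.2577 0.11  ]
yellow_tube side 0.66 [277.7, 241.3] 274 283 235 268 136 [0.4426 0.2553 0.1   ]
pink_tube_a top 0.53 [186.0, 222.7] 184 193 222 228 50 [0.4594 0.305  0.11  ]
pink_tube_a side 0.52 [263.0, 260.3] 256 267 250 274 231 [0.4524 0.3119 0.1   ]
pink_tube_a side 0.45 [272.2, 231.5] 270 279 221 251 183 [0.4597 0.2305 0.1   ]
lever_knob top 0.62 [324.1, 182.8] 321 330 175 185 91 [ 0.5433 -0.0142  0.12  ]
lever_knob top 0.42 [223.8, 225.5] 222 227 221 226 32 [0.4503 0.2166 0.12  ]
lever_knob side 0.63 [265.6, 163.3] 259 267 150 167 136 [ 0.5418 -0.0022  0.11  ]
jaw_pad top 0.57 [328.3, 149.2] 329 333 144 152 37 [ 0.6355 -0.0363  0.075 ]
yel top [206.9459 232.3784] [43 29  8  8 37] [0.4361 0.2562 0.112 ]
yel side [278.8462 242.1923] [ 34  20  11  15 130] [0.439  0.2609 0.103 ]
```

View pics/z.png

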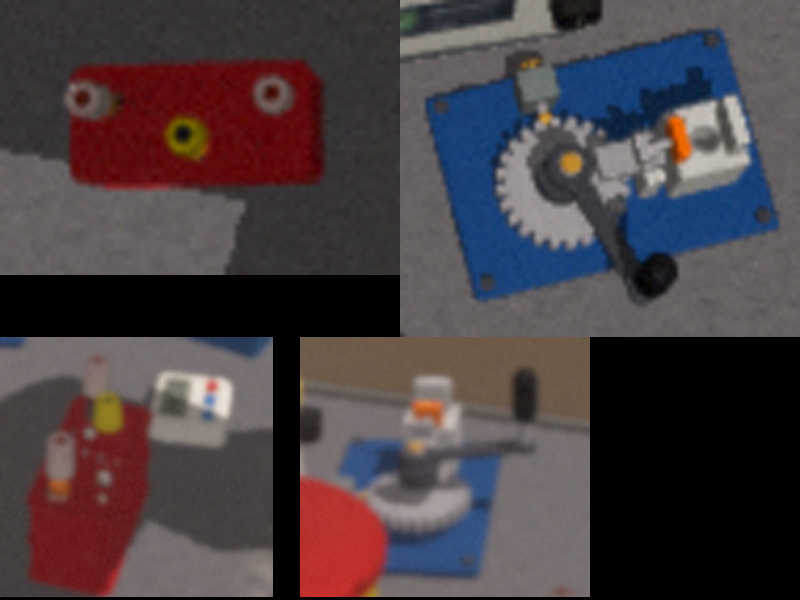

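Crop: yellow cap at top pixel (207,232), pink caps at (187,225) and (224,224). In the clamp, the well hole is at (338,148), the pivot screw at (305.5,153.5), and the knob top at (326,179.6).

```bash
python3 - <<'E'
from h import *
np.set_printoptions(precision=4,suppress=True)
for n,uv,z in(("cap",(206.7,232),.112),("pinkL",(186.6,224.6),.11),("pinkR",(224.4,223.8),.11),("well",(337.9,147.8),.056),("pivot",(305.4,153.5),.09),("pivot",(305.4,153.5),.11),("knobtop",(326,179.6),.132),
 ("cornTL",(265+28*.2375,115+98*.2375),.01),("TR",(265+320*.2375,115+30*.2375),.01),("BR",(265+378*.2375,115+228*.2375),.01),("BL",(265+80*.2375,115+300*.2375),.01)): print(n,at_z("top",uv,z))
print(tri({"top":(206.9,232.4),"side":(278.8,242.2)}))
E
```

```text
cap [0.4369 0.2567 0.112 ]
pinkL [0.455  0.3036 0.11  ]
pinkR [0.455  0.2162 0.11  ]
well [ 0.644  -0.0639  0.056 ]
pivot [0.622  0.0218 0.09  ]
pivot [0.6164 0.0243 0.11  ]
knobtop [ 0.5482 -0.0168  0.132 ]
cornTL [0.6884 0.0994 0.01  ]
TR [ 0.7278 -0.0859  0.01  ]
BR [ 0.5988 -0.1143  0.01  ]
BL [0.558  0.0708 0.01  ]
[0.4382 0.2583 0.1009]
```

```bash
python3 -m inch '[36,-27,0,0,0,-0.12,100, 72,-54,0,0,0,-0.24,100, 108,-82,0,0,0,-0.36,100, 144,-110,0,0,0,-0.48,100, 180,-138,0,0,0,-0.6,100, 216,-166,0,0,0,-0.72,100, 250,-194,0,0,0,-0.84,100, 282,-218,0,0,0,-0.96,100]'
```

```text
clock: 2.27
eef_pos: [0.4198, 0.27, 0.2536]
tool_rot: [0.598, 0.802, 0.0, 0.0]
ft_force: [0.5, 1.2, -0.3]
grip_width: 0.0857
grasp_force: 0.0
```

```bash
python3 -m inch '[0,1,-25,0,0,-0.1,100, 0,1,-60,0,0,-0.2,100, 0,1,-90,0,0,-0.29,100, 0,1,-100,0,0,-0.29,100, 0,1,-100,0,0,-0.29,100]'
python3 - <<'E'
from h import *
o=bot.get_obs(); p=o["eef_pos"]; print(p)
s=bot.camera("side");t=bot.camera("top")
print("tcp proj",proj("side",p),proj("side",[p[0],p[1],.112]),proj("top",[p[0],p[1],.112]))
out=np.hstack([cv2.resize(s[185:285,225:325],(400,400),interpolation=cv2.INTER_CUBIC),cv2.resize(t[190:270,165:245],(400,400),interpolation=cv2.INTER_CUBIC)])
cv2.imwrite("pics/g1.png",out)
E
```

```text
clock: 2.68
eef_pos: [0.4166, 0.2712, 0.1506]
tool_rot: [0.704, 0.71, -0.003, -0.001]
ft_force: [-1.1, 0.6, 0.6]
grip_width: 0.0855
grasp_force: 0.0
[0.41658301 0.2711925  0.15055096]
tcp proj [290.89387   225.6571871] [290.11684067 244.02672075] [200.36835124 241.08739855]
```

View pics/g1.png

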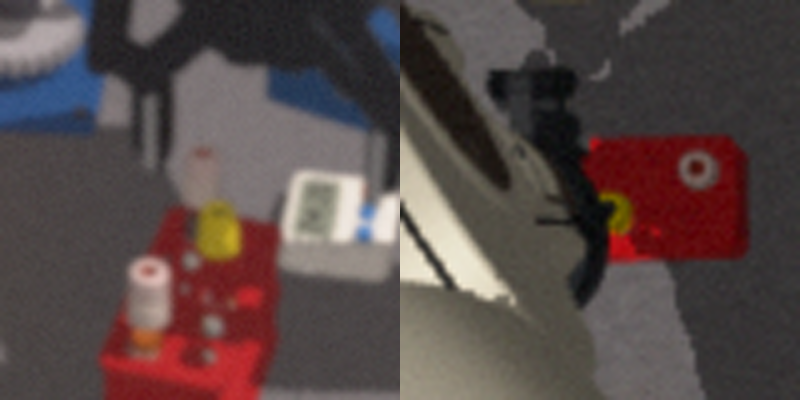

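The gripper is still about 20 mm short in x and 13 mm long in y, because the first moves were rate-limited. The cap is clear below, between the pads' planes. I'll shift sideways, then go down.

```bash
python3 -m inch '[10,-7,0,0,0,0,100, 20.5,-13.5,0,0,0,0,100, 20.5,-13.5,0,0,0,0,100, 20.5,-13.5,-15,0,0,0,100, 20.5,-13.5,-30,0,0,0,100, 20.5,-13.5,-46,0,0,0,100, 20.5,-13.5,-46,0,0,0,100]'
python3 - <<'E'
from h import *
p=bot.get_obs()["eef_pos"]
s=bot.camera("side")
for z in(.112,.091): print(proj("side",[p[0],p[1],z]))
cv2.imwrite("pics/g2.png",cv2.resize(s[205:285,235:335],(750,600),interpolation=cv2.INTER_CUBIC))
h=cv2.cvtColor(s,cv2.COLOR_BGR2HSV); m=cv2.inRange(h,(18,120,70),(35,255,255)); m[:, :255]=0;m[:215]=0;m[300:]=0
ys,xs=np.nonzero(m);print(xs.mean(),ys.mean(),xs.min(),xs.max(),ys.min(),ys.max(),len(xs))
E
```

```text
clock: 3.37
eef_pos: [0.438, 0.2579, 0.1053]
tool_rot: [0.705, 0.709, -0.002, -0.001]
ft_force: [0.2, 0.2, 0.0]
grip_width: 0.0851
grasp_force: 0.0
[279.98138647 237.21086627]
[279.73063428 246.69167647]
278.8582677165354 242.51181102362204 274 284 236 249 127
```

View pics/g2.png

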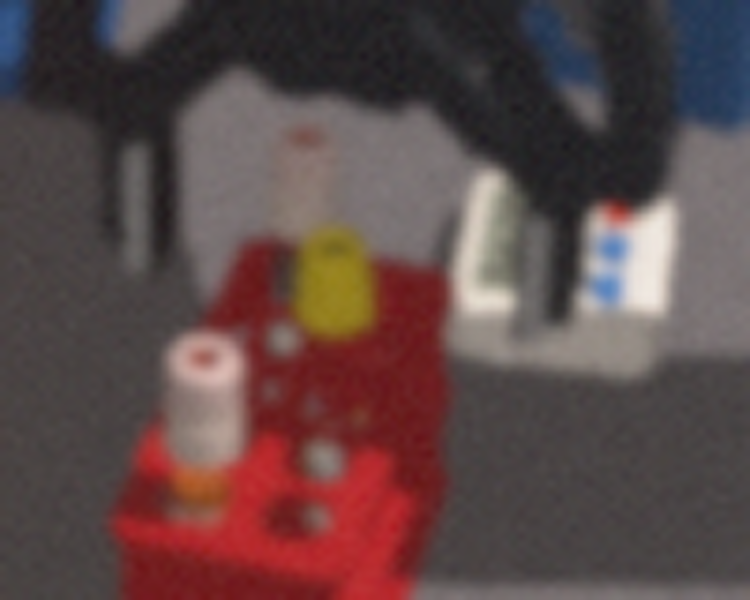

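The cap sits midway between the open fingers at about (279,242), matching the prediction. I'll close on it.

```bash
python3 -m inch '[1,0,0,0,0,0,40, 1,0,0,0,0,0,0, 1,0,0,0,0,0,0, 1,0,0,0,0,0,0, 1,0,0,0,0,0,0, 1,0,0,0,0,0,0, 1,0,0,0,0,0,0, 1,0,0,0,0,0,0]'
```

```text
clock: 4.08
eef_pos: [0.4401, 0.2592, 0.1077]
tool_rot: [0.705, 0.709, 0.0, 0.0]
ft_force: [-0.7, -0.1, 1.5]
grip_width: 0.0149
grasp_force: 58.5
```

```bash
python3 -m inch '[0,0,3,0,0,0,0, 0,0,8,0,0,0,0, 0,0,20,0,0,0,0, 0,0,40,0,0,0,0, 0,0,60,0,0,0,0, 0,0,80,0,0,0,0, 0,0,100,0,0,0,0, 0,0,100,0,0,0,0]'
python3 - <<'E'
from h import *
o=bot.get_obs();p=o["eef_pos"];print(p,o["ft_force"],o["grip_width"],o["tool_rot"])
s=bot.camera("side");t=bot.camera("top")
print(proj("side",p),proj("side",p-[0,0,.1]))
c=proj("side",p).astype(int)
cv2.imwrite("pics/g3.png",cv2.resize(s[c[1]-30:c[1]+90,c[0]-80:c[0]+80],(800,600),interpolation=cv2.INTER_CUBIC))
E
```

```text
clock: 4.75
eef_pos: [0.4421, 0.2602, 0.2119]
tool_rot: [0.705, 0.709, 0.004, 0.001]
ft_force: [1.2, 0.3, 0.1]
grip_width: 0.015
grasp_force: 59.6
[0.44212785 0.2602221  0.2118522 ] [1.15992131 0.30989769 0.06882834] 0.015021588048788117 [0.70498634 0.70920972 0.00382642 0.00109196]
[278.43020625 188.36004846] [277.32585648 237.6092854 ]
```

View pics/g3.png

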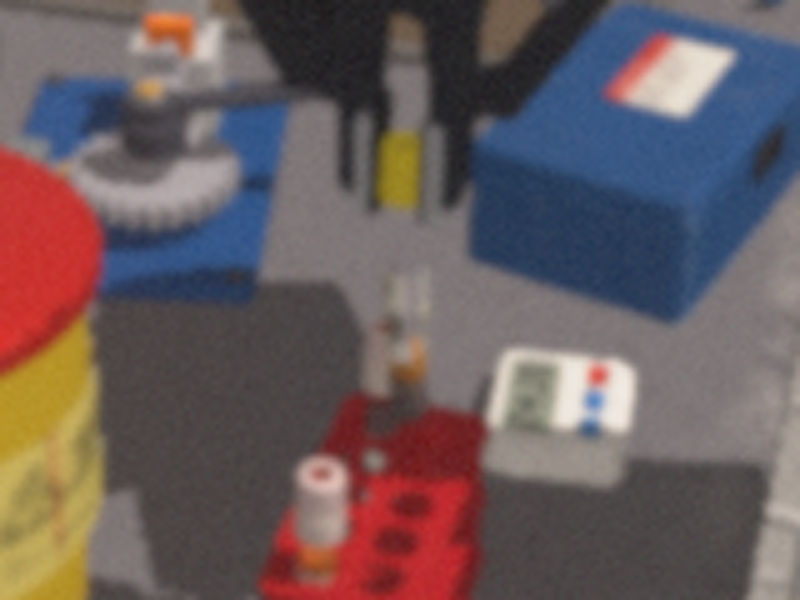

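```bash
python3 -m inch '[0,0,0,0,0,0,0, 0,0,0,0,0,0,0]';python3 -m inch '[0,0,0,0,0,0,0, 0,0,0,0,0,0,0]'; python3 - <<'E'
from h import *
r=[]
for i in range(6):
    bot.camera("side");r.append(bot.get_obs()["eef_pos"])
print(np.round(np.array(r)*1000,1)); print(bot.get_obs()["joint_pos"],bot.get_obs()["clock"])
for n in("top","side"):
    for x in bot.silhouettes(n,"yellow_tube")[:2]:
        ys,xs=np.nonzero(x["mask"]); print(n,round(x["confidence"],2),x["uv"],xs.min(),xs.max(),ys.min(),ys.max(),len(xs))
    for x in bot.spot_point(n,"yellow_tube")[:2]: print(n,x)
E
```

```text
clock: 5.02
eef_pos: [0.4392, 0.2586, 0.206]
tool_rot: [0.705, 0.709, -0.001, -0.0]
ft_force: [-1.1, 0.2, -0.5]
grip_width: 0.0151
grasp_force: 59.6
clock: 5.18
eef_pos: [0.4395, 0.2588, 0.2063]
tool_rot: [0.705, 0.709, -0.001, -0.0]
ft_force: [0.1, -0.5, -0.3]
grip_width: 0.0146
grasp_force: 59.6
[[439.7 258.8 206.5]
 [439.8 258.9 206.7]
 [439.8 258.9 206.8]
 [439.9 259.  207. ]
 [439.9 259.  207.1]
 [440.  259.  207.2]]
[ 5.32106147e-01  2.86225716e-01 -5.60694432e-02  1.22868294e+00
 -5.49756291e-05  2.09693699e+00] 5.4833
top 0.57 [300.4, 162.0] 288 329 144 186 818
side 0.58 [279.7, 222.6] 275 284 186 243 286
side {'uv': [282.4, 242.5], 'confidence': 0.65}
```

Tube is held by the cap and vertical, with its underside about 105.7 mm below the TCP. I'll raise it and carry it to above the well.

```bash
python3 -m inch '[0,0,25,0,0,0,0, 0,0,55,0,0,0,0, 20,-31,55,0,0,0.03,0, 40,-63,55,0,0,0.06,0, 60,-94,55,0,0,0.09,0, 80,-126,55,0,0,0.12,0, 100,-157,55,0,0,0.15,0, 120,-188,55,0,0,0.2,0]'; python3 -m inch '[20,-31,0,0,0,0,0, 40,-63,0,0,0,0,0, 60,-94,0,0,0,0,0, 80,-120,0,0,0,0,0, 85,-134,0,0,0,0,0, 85,-134,0,0,0,0,0, 85,-134,0,0,0,0,0, 85,-134,0,0,0,0,0]'; python3 -m inch '[0,0,0,0,0,0,0, 0,0,0,0,0,0,0]'
```

```text
clock: 6.35
eef_pos: [0.5607, 0.0695, 0.2625]
tool_rot: [0.63, 0.777, 0.0, 0.0]
ft_force: [0.4, 0.5, 0.1]
grip_width: 0.0148
grasp_force: 59.6
clock: 7.02
eef_pos: [0.6444, -0.062, 0.2622]
tool_rot: [0.63, 0.776, -0.0, -0.001]
ft_force: [-0.0, 0.6, -0.4]
grip_width: 0.0149
grasp_force: 59.6
clock: 7.18
eef_pos: [0.6446, -0.0614, 0.2628]
tool_rot: [0.63, 0.777, 0.0, 0.0]
ft_force: [-0.2, 0.7, -0.8]
grip_width: 0.0151
grasp_force: 59.6
```

```bash
python3 -m inch '[0,-1.5,-25,0,0,0,0, 0,-1.5,-50,0,0,0,0, 0,-1.5,-66,0,0,0,0, 0,-1.5,-66,0,0,0,0, 0,-1.5,-66,0,0,0,0, 0,-1.5,-66,0,0,0,0]'
python3 - <<'E'
from h import *
o=bot.get_obs();p=o["eef_pos"];print(p)
s=bot.camera("side");t=bot.camera("top")
u=p-[0,0,.1057]
print("bottom",proj("side",u),"tcp",proj("side",p),"well top",proj("side",[.645,-.063,.056]),proj("top",u))
out=np.hstack([cv2.resize(s[105:205,190:270],(480,600),interpolation=cv2.INTER_CUBIC),cv2.resize(t[110:190,285:325+0],(300,600),interpolation=cv2.INTER_CUBIC)])
cv2.imwrite("pics/g4.png",out)
E
```

```text
clock: 7.68
eef_pos: [0.6456, -0.0638, 0.1979]
tool_rot: [0.63, 0.776, 0.001, 0.001]
ft_force: [-0.0, -1.2, 0.2]
grip_width: 0.0149
grasp_force: 59.6
[ 0.64558756 -0.06383947  0.19794456]
bottom [232.66720115 152.94298154] tcp [231.04264308 112.66534237] well top [233.28945849 165.99724242] [340.85264054 142.79312362]
```

View pics/g4.png

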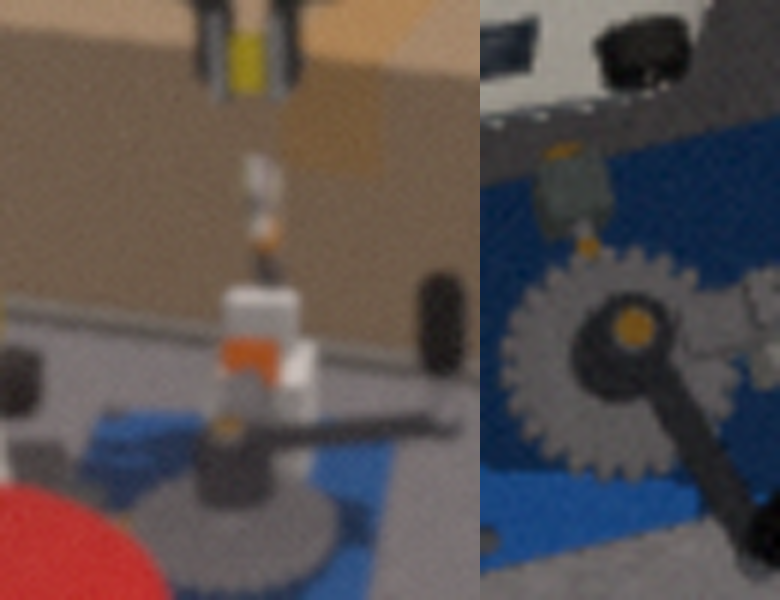

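The view shows the tube hanging vertically above the clamp, with its bottom at about side pixel (234,152). The orange pad is at (232,165) and the fixed jaw's top at about (233.5,154). I'll check the numbers and look for tilt.

```bash
python3 - <<'E'
from h import *
s=bot.camera("side"); p=bot.get_obs()["eef_pos"]; print(p)
h=cv2.cvtColor(s,cv2.COLOR_BGR2HSV)
m=cv2.inRange(h,(4,150,120),(16,255,255)); m[:155]=0;m[180:]=0;m[:,:215]=0;m[:,250:]=0
ys,xs=np.nonzero(m);print("pad",xs.mean(),ys.mean(),xs.min(),xs.max(),ys.min(),ys.max())
th=np.radians(12); R=np.array([[np.cos(th),-np.sin(th)],[np.sin(th),np.cos(th)]])
def C(x,y,z): return [*(np.array([.645,-.063])+R@[x,y+.085]),z]
print("pad pred",proj("side",C(0,-.061,.068)),"corners",*[proj("side",C(x,-.061,z)) for x in(-.012,.012) for z in(.058,.078)])
print("jaw pred",*[proj("side",C(x,-.093,.083)) for x in(-.012,.012)])
g=s.astype(int).sum(2)
for r in (131,134,137,140,143,146,149,151): print(r,g[r,226:242], "vert pred",round(proj("side",[p[0],p[1],p[2]-.003-(r-114)/385])[0],1))
for r in(155,157,159):print(r,g[r,220:246])
for r in(115,118):print(r,s[r,224:240,0])
E
```

```text
[ 0.6459532  -0.06427945  0.19835476]
pad 231.77777777777777 163.94444444444446 228 235 162 167
pad pred [231.72519502 166.28095736] corners [236.66524381 170.03309844] [236.40915421 162.87350938] [227.09757573 169.64741965] [226.74777532 162.50043178]
jaw pred [238.09436858 155.17947217] [228.64353636 154.83190643]
131 [274 282 282 292 301 346 360 332 302 277 270 266 262 254 263 262] vert pred 231.7
134 [270 263 277 281 315 371 402 395 355 334 313 283 274 258 264 273] vert pred 231.8
137 [272 277 275 278 280 295 314 328 341 341 319 290 267 269 277 267] vert pred 231.9
140 [267 272 272 277 274 283 311 356 351 355 331 289 269 267 275 267] vert pred 232.1
143 [272 275 267 276 285 321 369 393 387 348 313 291 280 271 273 276] vert pred 232.2
146 [270 276 274 280 276 259 230 238 241 265 278 274 273 276 269 277] vert pred 232.3
149 [276 268 272 277 265 251 222 202 193 226 237 264 273 273 278 269] vert pred 232.4
151 [268 274 279 278 278 272 244 221 213 226 249 257 276 272 276 260] vert pred 232.5
155 [270 268 275 270 268 276 295 360 416 459 460 465 471 469 474 473 479 476
 463 402 314 282 277 277 265 278]
157 [283 276 273 273 270 273 282 324 358 371 374 368 378 382 374 371 381 400
 391 356 309 278 274 259 272 267]
159 [300 303 299 298 306 289 316 332 346 359 363 370 367 363 374 362 374 384
 384 350 304 275 263 265 259 265]
115 [65 82 80 65 41 35 27 35 39 49 73 89 85 67 49 42]
118 [70 82 83 65 46 26 34 36 36 48 72 84 88 72 55 53]
```

Clamp features match predictions within about 1 px. The tube bottom hangs about 1.5 px (3–4 mm) toward −x. I'll tilt the tool slightly, shift in +x, and lower in stages.

```bash
python3 -m inch '[1.5,0.5,0,0,-0.02,0,0, 1.5,0.5,-10,0,-0.02,0,0, 1.5,0.5,-20,0,-0.02,0,0, 1.5,0.5,-28,0,-0.02,0,0, 1.5,0.5,-33,0,-0.02,0,0, 1.5,0.5,-37,0,-0.02,0,0, 1.5,0.5,-40,0,-0.02,0,0]';python3 -m inch '[0,0,-3,0,0,0,0, 0,0,-5,0,0,0,0, 0,0,-5,0,0,0,0]'
python3 - <<'E'
from h import *
o=bot.get_obs();p=o["eef_pos"];print(p,o["ft_force"],o["ft_torque"])
s=bot.camera("side")
g=s.astype(int).sum(2)
for r in range(138,166,3): print(r,g[r,224:246])
print(p[2]-.1057, proj("side",p-[0,0,.1057]))
E
```

```text
clock: 8.42
eef_pos: [0.647, -0.064, 0.156]
tool_rot: [0.631, 0.776, 0.007, 0.008]
ft_force: [0.9, 0.5, 0.6]
grip_width: 0.015
grasp_force: 59.3
clock: 8.67
eef_pos: [0.6469, -0.0638, 0.151]
tool_rot: [0.631, 0.776, 0.007, 0.008]
ft_force: [1.2, 0.1, -1.0]
grip_width: 0.015
grasp_force: 58.5
[ 0.64685813 -0.0638193   0.15101193] [ 1.19110615  0.09749465 -0.98808995] [ 0.08751834 -0.53642671 -0.06224873]
138 [278 297 292 272 241 262 300 308 305 280 262 274 291 274 252 252 261 268
 270 273 272 273]
141 [285 273 282 273 273 267 274 271 273 273 277 267 267 274 273 270 266 278
 269 273 272 274]
144 [269 279 270 275 274 272 273 273 272 270 274 272 277 274 266 277 278 275
 279 276 278 266]
147 [272 265 277 274 278 285 285 291 278 281 279 274 275 272 274 265 276 276
 281 275 275 265]
150 [266 278 292 279 284 289 310 370 390 366 318 295 280 271 269 278 275 269
 274 275 271 287]
153 [270 272 289 324 390 418 404 384 395 428 436 441 434 431 399 342 290 273
 271 275 282 272]
156 [267 272 283 328 370 386 347 302 308 349 385 400 410 419 422 370 315 275
 270 272 270 276]
159 [300 299 308 333 356 354 355 364 394 406 408 391 388 383 382 345 292 274
 272 255 273 270]
162 [267 282 288 286 278 276 286 303 305 297 298 303 333 358 407 444 479 454
 398 345 315 307]
165 [370 385 355 318 286 266 275 269 267 269 263 294 369 468 532 561 555 505
 404 306 278 258]
0.045311933582609 [232.86513142 169.46141088]
```

```bash
python3 -m inch '[0,0,-3,0,0,0,0, 0,0,-6,0,0,0,0, 0,0,-9,0,0,0,0, 0,0,-9,0,0,0,0]'; python3 -c "
from h import *
o=bot.get_obs();print(o['ft_force'],o['ft_torque'])"
```

```text
clock: 9.05
eef_pos: [0.6466, -0.0638, 0.1418]
tool_rot: [0.631, 0.776, 0.006, 0.008]
ft_force: [2.2, -0.1, -0.5]
grip_width: 0.0148
grasp_force: 58.5
[ 2.22559206 -0.11010511 -0.51545211] [ 0.15716712 -0.68215457  0.01568184]
```

In the well; the −x wall presses lightly (2 N). I'll ease +x and continue.

```bash
python3 -m inch '[1.5,0,0,0,-0.005,0,0, 1.5,0,-4,0,-0.005,0,0, 1.5,0,-8,0,-0.005,0,0, 1.5,0,-12,0,-0.005,0,0, 1.5,0,-12,0,-0.005,0,0]'; python3 -c "
from h import *
o=bot.get_obs();print(o['ft_force'],o['ft_torque'])"; python3 -m inch '[0,0,-3,0,0,0,0, 0,0,-5,0,0,0,0, 0,0,-5,0,0,0,0]'; python3 -c "
from h import *
o=bot.get_obs();print(o['ft_force'],o['ft_torque'])"
```

```text
clock: 9.47
eef_pos: [0.6472, -0.0639, 0.1288]
tool_rot: [0.631, 0.776, 0.007, 0.009]
ft_force: [0.8, 0.7, -0.2]
grip_width: 0.0147
grasp_force: 59.6
[ 0.8409597   0.65142407 -0.17579269] [ 0.0261564  -0.10066271  0.0238546 ]
clock: 9.72
eef_pos: [0.6475, -0.0639, 0.1246]
tool_rot: [0.631, 0.776, 0.007, 0.009]
ft_force: [-0.9, 0.0, 0.0]
grip_width: 0.0148
grasp_force: 60.0
[-0.94232406  0.04308356  0.00906224] [0.01877809 0.02984303 0.00775296]
```

```bash
python3 -m inch '[0,0,-1,0,0,0,0, 0,0,-2,0,0,0,0, 0,0,-3,0,0,0,0, 0,0,-3,0,0,0,0]'; python3 -m inch '[0,0,-1,0,0,0,0, 0,0,-1,0,0,0,0]'; python3 -m inch '[0,0,-1,0,0,0,0, 0,0,-1,0,0,0,0]'
```

```text
clock: 10.05
eef_pos: [0.6479, -0.0639, 0.1221]
tool_rot: [0.631, 0.776, 0.008, 0.01]
ft_force: [-0.1, 0.4, -0.1]
grip_width: 0.0148
grasp_force: 60.0
clock: 10.22
eef_pos: [0.6481, -0.064, 0.1215]
tool_rot: [0.631, 0.776, 0.008, 0.01]
ft_force: [-0.7, -0.7, 1.1]
grip_width: 0.0148
grasp_force: 60.3
clock: 10.38
eef_pos: [0.6484, -0.064, 0.1211]
tool_rot: [0.631, 0.776, 0.008, 0.01]
ft_force: [0.0, 0.4, 3.4]
grip_width: 0.0148
grasp_force: 61.1
```

Floor contact (3.4 N) at the expected height. Release and rise.

```bash
python3 -m inch '[0,0,0,0,0,0,45, 0,0,0,0,0,0,45, 0,0,0,0,0,0,45, 0,0,0,0,0,0,45, 0,0,5,0,0,0,45, 0,0,20,0,0,0,45, 0,0,45,0,0,0,45, 0,0,75,0,0.025,0,45]'
python3 - <<'E'
from h import *
print(bot.get_obs()["eef_pos"])
s=bot.camera("side");t=bot.camera("top")
out=np.hstack([cv2.resize(s[105:205,190:270],(480,600),interpolation=cv2.INTER_CUBIC),cv2.resize(t[120:200,300:340],(300,600),interpolation=cv2.INTER_CUBIC)])
cv2.imwrite("pics/g5.png",out)
for n in("top","side"):
  u=[(r["uv"],r["confidence"]) for r in bot.spot_point(n,"knob_mid")[:2]]+[(r["uv"],r["confidence"]) for r in bot.spot_point(n,"pivot")[:1]];print(n,u,[at_z(n,x[0],.11)[:2] for x in u])
E
```

```text
clock: 11.05
eef_pos: [0.6459, -0.0638, 0.1943]
tool_rot: [0.631, 0.776, -0.001, -0.002]
ft_force: [0.4, 0.7, 0.5]
grip_width: 0.0387
grasp_force: 0.0
[ 0.64591512 -0.06384306  0.19431045]
top [([325.2, 178.0], 0.4), ([226.7, 226.8], 0.2), ([306.4, 147.0], 0.74)] [array([ 0.55652723, -0.01903695]), array([0.44803506, 0.21100469]), array([0.63214655, 0.02128547])]
side [([261.7, 156.2], 0.56), ([229.0, 162.0], 0.6)] [array([ 0.56083047, -0.03392782]), array([0.62443154, 0.01586788])]
```

View pics/g5.png

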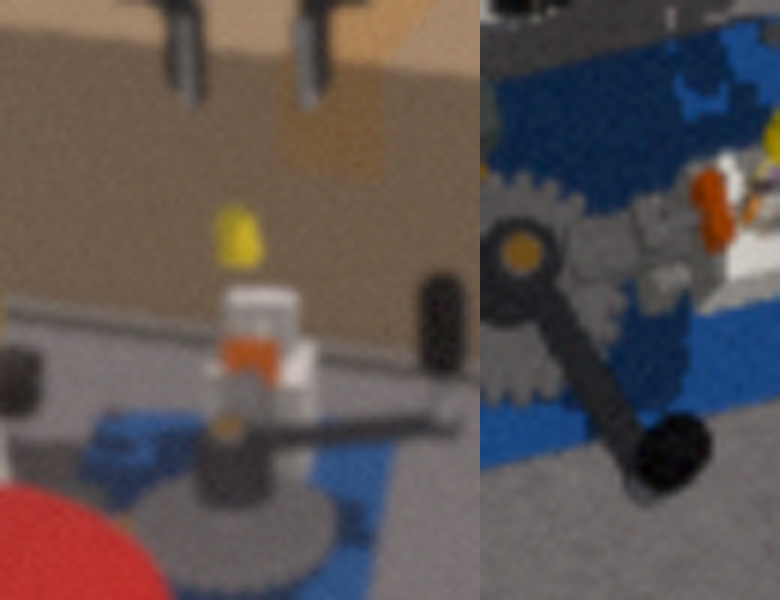

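The yellow cap stands over the clamp at (230,144), and the tube is released and seated. The knob is at side pixel (263.7,158.8) and top pixel (326.6,179.8). Next I move above the knob while turning the tool.

```bash
python3 -m inch '[0,0,10,0,0,0.11,60, -14,6,10,0,0,0.23,60, -28,13,10,0,0,0.35,60, -42,19,10,0,0,0.47,60, -56,26,10,0,0,0.59,60, -70,32,10,0,0,0.71,60, -84,39,10,0,0,0.83,60, -98,46,10,0,0,0.94,60]'; python3 -m inch '[0,0,0,0,0,0.12,60, 0,0,0,0,0,0.24,60, 0,0,0,0,0,0.36,60, 0,0,0,0,0,0.47,60, 0,0,0,0,0,0.47,60, 0,0,0,0,0,0.47,60]'
python3 - <<'E'
from h import *
o=bot.get_obs();p=o["eef_pos"];print(o["joint_pos"])
K={"top":(326.6,179.8)}
print(at_z("top",(326.6,179.8),.132),tri({"top":(326.6,179.8),"side":(263.9,152)}),proj("side",[.548,-.018,.111]),proj("side",[.548,-.018,.132]))
s=bot.camera("side")
g=s.astype(int).sum(2)
for r in(153,157,161,165): print(r,g[r,252:276])
E
```

```text
clock: 12.02
eef_pos: [0.5481, -0.0177, 0.2037]
tool_rot: [0.208, 0.978, -0.0, -0.002]
ft_force: [-0.1, -0.3, -0.9]
grip_width: 0.0513
grasp_force: 0.0
clock: 12.52
eef_pos: [0.5492, -0.0179, 0.2042]
tool_rot: [-0.021, 1.0, 0.0, -0.001]
ft_force: [-0.3, -0.0, 0.3]
grip_width: 0.0514
grasp_force: 0.0
[-3.26181464e-02  3.64795283e-01  4.76157775e-02  1.25595999e+00
 -6.10746134e-06 -7.49670573e-02]
[ 0.54774686 -0.0181004   0.132     ] [ 0.54943419 -0.01827221  0.12978629] [264.97335365 159.51604834] [264.99981212 151.35603955]
153 [269 274 269 264 277 269 262 198 141  83  83  91  95 100 137 194 250 262
 266 270 271 272 264 271]
157 [261 272 270 281 272 267 252 193 129  89  87  80  96  84 115 183 237 262
 284 278 268 269 272 280]
161 [275 260 267 257 262 271 242 190 138  87  89  84  84  92 116 172 237 265
 273 278 274 274 275 272]
165 [249 256 268 273 274 286 279 227 166 111  79  86  81 106 154 221 275 292
 304 299 287 280 273 282]
```

```bash
python3 -m inch '[1,0,-20,0,0,0,60, 1,0,-45,0,0,0,60, 1,0,-65,0,0,0,60, 1,0,-80,0,0,0,60, 1,0,-91,0,0,0,60, 1,0,-91,0,0,0,60, 1,0,-91,0,0,0,60]'
python3 - <<'E'
from h import *
o=bot.get_obs();p=o["eef_pos"];print(p,o["ft_force"])
s=bot.camera("side");t=bot.camera("top")
print(proj("side",p),proj("top",p))
out=np.hstack([cv2.resize(s[110:190,225:295],(420,480),interpolation=cv2.INTER_CUBIC),cv2.resize(t[140:220,290:350],(360,480),interpolation=cv2.INTER_CUBIC)])
cv2.imwrite("pics/g6.png",out)
E
```

```text
clock: 13.15
eef_pos: [0.5503, -0.0179, 0.1135]
tool_rot: [-0.022, 1.0, 0.0, -0.001]
ft_force: [0.2, -0.2, 0.5]
grip_width: 0.0513
grasp_force: 0.0
[ 0.55029405 -0.01794451  0.11354308] [ 0.15563203 -0.21658693  0.46428332]
[264.02122759 158.41794502] [325.1148581  180.33746439]
```

View pics/g6.png

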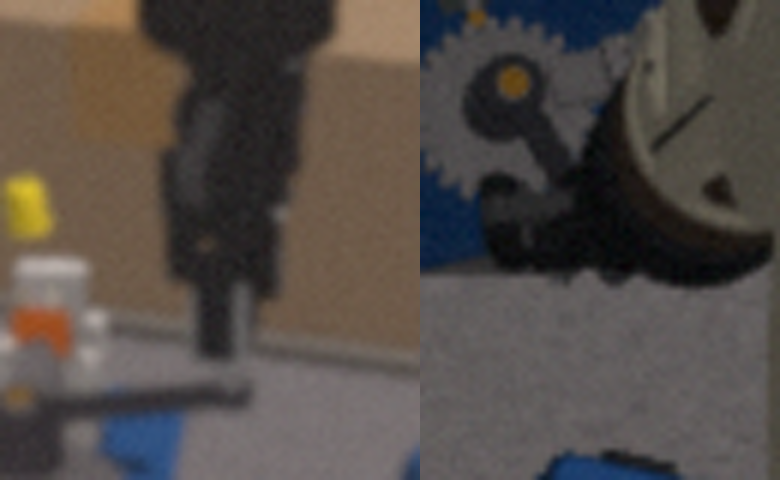

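The near finger hides the knob at (264,158), as expected. Closing.

```bash
python3 -m inch '[0,0,0,0,0,0,30, 0,0,0,0,0,0,0, 0,0,0,0,0,0,0, 0,0,0,0,0,0,0, 0,0,0,0,0,0,0, 0,0,0,0,0,0,0]'; python3 -m inch '[0,0,0,0,0,0,0, 0,0,0,0,0,0,0]'
```

```text
clock: 13.75
eef_pos: [0.5515, -0.0179, 0.1152]
tool_rot: [-0.023, 1.0, -0.0, 0.001]
ft_force: [-1.1, -0.2, 5.3]
grip_width: 0.0182
grasp_force: 58.7
clock: 13.92
eef_pos: [0.5515, -0.0179, 0.1153]
tool_rot: [-0.023, 1.0, -0.0, 0.001]
ft_force: [-1.1, -0.2, 6.0]
grip_width: 0.0182
grasp_force: 58.7
```

Knob gripped. I start the arc around pivot (0.6255, 0.0195), reading the force at each step.

```bash
f(){ grep -E "eef|ft" | tr '\n' ' '; echo; }
python3 -m inch '[-0.6,1.4,1,0,0,0,0, -1.2,2.7,1,0,0,0,0]'|f
python3 -m inch '[-0.9,2,0,0,0,0,0, -1.8,4.1,0,0,0,0,0]'|f
python3 -m inch '[-1.2,3.5,0,0,0,0,0, -2.4,7,0,0,0,0,0]'|f
python3 -m inch '[-0.5,1.8,0,0,0,0,0, -1,3.6,0,0,0,0,0]'|f
python3 -m inch '[-0.3,1.4,0,0,0,0,0, -0.3,1.4,0,0,0,0,0]'|f
```

```text
eef_pos: [0.5509, -0.0166, 0.1154] ft_force: [3.0, -5.3, 0.5] 
eef_pos: [0.5499, -0.0143, 0.1155] ft_force: [5.3, -12.6, -1.7] 
eef_pos: [0.5465, -0.0059, 0.1154] ft_force: [1.9, -4.9, 0.2] 
eef_pos: [0.5449, -0.0011, 0.1154] ft_force: [0.9, -3.0, 0.7] 
eef_pos: [0.5444, 0.0012, 0.1154] ft_force: [1.8, -0.5, 1.3]
```

```bash
f(){ grep -E "eef|ft" | tr '\n' ' '; echo; }
python3 -m inch '[-0.2,1,0,0,0,0,0, -0.2,1,0,0,0,0,0]'|f
python3 -m inch '[-0.2,1,0,0,0,0,0, -0.2,1,0,0,0,0,0]'|f
python3 -m inch '[-0.2,1,0,0,0,0,0, -0.2,1,0,0,0,0,0]'|f
python3 -m inch '[-0.2,1,0,0,0,0,0, -0.2,1,0,0,0,0,0]'|f
python3 -m inch '[-0.2,1,0,0,0,0,0, -0.2,1,0,0,0,0,0]'|f
```

```text
eef_pos: [0.5441, 0.0022, 0.1154] ft_force: [0.4, -1.3, 1.4] 
eef_pos: [0.544, 0.0028, 0.1154] ft_force: [1.4, -3.1, 1.5] 
eef_pos: [0.5439, 0.0034, 0.1154] ft_force: [1.7, -4.5, 3.5] 
eef_pos: [0.5437, 0.004, 0.1154] ft_force: [2.5, -6.5, 0.7] 
eef_pos: [0.5437, 0.0045, 0.1154] ft_force: [1.6, -7.0, 0.7]
```

First click felt: force rose from 1 to 7 N at y ≈ 0.003, which is the predicted 15°. On to the second, expected at y ≈ 0.025.

```bash
f(){ grep -E "eef|ft" | tr '\n' ' '; echo; }
python3 -m inch '[-0.5,3,0,0,0,0,0, -0.9,6,0,0,0,0,0]'|f
python3 -m inch '[-0.1,3,0,0,0,0,0, -0.2,6,0,0,0,0,0]'|f
python3 -m inch '[0,2,0,0,0,0,0, 0,3,0,0,0,0,0]'|f
python3 -m inch '[0,1,0,0,0,0,0, 0,1,0,0,0,0,0]'|f
python3 -m inch '[0,1,0,0,0,0,0, 0,1,0,0,0,0,0]'|f
python3 -m inch '[0,1,0,0,0,0,0, 0,1,0,0,0,0,0]'|f
python3 -m inch '[0,1,0,0,0,0,0, 0,1,0,0,0,0,0]'|f
python3 -m inch '[0,1,0,0,0,0,0, 0,1,0,0,0,0,0]'|f
```

```text
eef_pos: [0.5427, 0.0094, 0.1154] ft_force: [1.6, -5.8, 2.0] 
eef_pos: [0.542, 0.0168, 0.1154] ft_force: [2.2, -4.1, 2.1] 
eef_pos: [0.5419, 0.0209, 0.1153] ft_force: [-0.0, -4.1, 2.1] 
eef_pos: [0.5419, 0.0222, 0.1153] ft_force: [0.0, -2.3, 4.0] 
eef_pos: [0.5419, 0.0232, 0.1153] ft_force: [-1.6, -3.1, 4.0] 
eef_pos: [0.542, 0.0242, 0.1154] ft_force: [-2.1, -3.2, 4.6] 
eef_pos: [0.542, 0.0248, 0.1153] ft_force: [-1.4, -3.3, 4.9] 
eef_pos: [0.542, 0.0254, 0.1153] ft_force: [-1.5, -5.5, 5.3]
```

```bash
f(){ grep -E "eef|ft" | tr '\n' ' '; echo; }
python3 -m inch '[0,1,0,0,0,0,0, 0,1,0,0,0,0,0]'|f
python3 -m inch '[0,1,0,0,0,0,0, 0,1,0,0,0,0,0]'|f
python3 -m inch '[0.1,2,0,0,0,0,0, 0.4,5,0,0,0,0,0]'|f
```

```text
eef_pos: [0.542, 0.0259, 0.1153] ft_force: [-2.0, -6.7, 4.3] 
eef_pos: [0.542, 0.0264, 0.1153] ft_force: [-1.5, -6.9, 4.1] 
eef_pos: [0.5422, 0.0294, 0.1153] ft_force: [-2.1, -10.5, 6.6]
```

Second click felt (3 to 7 N at y ≈ 0.0252). The third is expected at y ≈ 0.047.

```bash
f(){ grep -E "eef|ft" | tr '\n' ' '; echo; }
python3 -m inch '[0.4,3,0,0,0,0,0, 0.9,6,0,0,0,0,0]'|f
python3 -m inch '[0.6,3,0,0,0,0,0, 1,5,0,0,0,0,0]'|f
python3 -m inch '[0.3,1,0,0,0,0,0, 0.3,1,0,0,0,0,0]'|f
python3 -m inch '[0.3,1,0,0,0,0,0, 0.3,1,0,0,0,0,0]'|f
python3 -m inch '[0.3,1,0,0,0,0,0, 0.3,1,0,0,0,0,0]'|f
python3 -m inch '[0.3,1,0,0,0,0,0, 0.3,1,0,0,0,0,0]'|f
```

```text
eef_pos: [0.5433, 0.0375, 0.1153] ft_force: [-0.4, -6.2, 5.0] 
eef_pos: [0.5447, 0.0433, 0.1153] ft_force: [-0.7, -4.9, 3.7] 
eef_pos: [0.5451, 0.0448, 0.1153] ft_force: [-1.0, -4.1, 4.2] 
eef_pos: [0.5454, 0.0459, 0.1153] ft_force: [1.6, -4.4, 3.2] 
eef_pos: [0.5456, 0.0468, 0.1153] ft_force: [-0.6, -4.4, 3.7] 
eef_pos: [0.5458, 0.0473, 0.1153] ft_force: [-0.1, -5.7, 4.2]
```

```bash
f(){ grep -E "eef|ft" | tr '\n' ' '; echo; }
python3 -m inch '[0.3,1,0,0,0,0,0, 0.3,1,0,0,0,0,0]'|f
python3 -m inch '[0.3,1,0,0,0,0,0, 0.3,1,0,0,0,0,0]'|f
python3 -m inch '[0,0,0,0,0,0,0, 0,0,0,0,0,0,0, 0,0,0,0,0,0,0, 0,0,0,0,0,0,0]'|f
```

```text
eef_pos: [0.5459, 0.0479, 0.1153] ft_force: [-0.3, -7.8, 3.7] 
eef_pos: [0.5461, 0.0484, 0.1153] ft_force: [-1.1, -9.2, 3.9] 
eef_pos: [0.546, 0.0483, 0.1152] ft_force: [-0.7, -8.6, 4.1]
```

Third click felt (4.4 to 9 N at y ≈ 0.047), about 1° past it now. I'll check with a picture that the pad is on the tube and the hold is steady.

```bash
python3 -m inch '[0,0,0,0,0,0,0, 0,0,0,0,0,0,0, 0,0,0,0,0,0,0, 0,0,0,0,0,0,0, 0,0,0,0,0,0,0, 0,0,0,0,0,0,0]'
python3 - <<'E'
from h import *
s=bot.camera("side");t=bot.camera("top")
out=np.hstack([cv2.resize(s[120:300,190:350],(480,540),interpolation=cv2.INTER_CUBIC),cv2.resize(t[120:255,270:350],(320,540),interpolation=cv2.INTER_CUBIC)])
cv2.imwrite("pics/g7.png",out)
E
```

```text
clock: 19.58
eef_pos: [0.546, 0.0483, 0.1153]
tool_rot: [-0.022, 1.0, -0.002, -0.0]
ft_force: [-0.6, -8.7, 4.1]
grip_width: 0.0185
grasp_force: 59.9
```

View pics/g7.png

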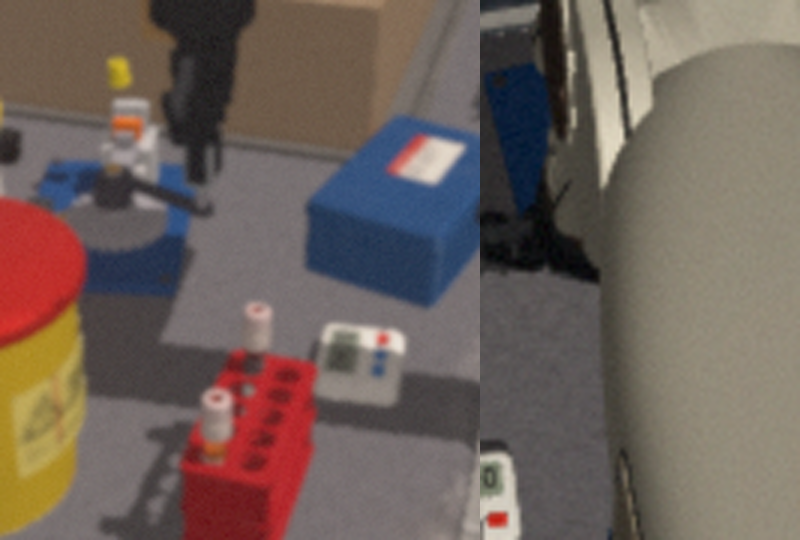

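The side view shows the tube (cap at about (230,144)) clamped behind the orange pad, the lever swung and the knob held at (257,165). Both pink tubes and the timer haven't moved. Handing in.

```bash
python3 -c "
from workcell import bot
print(bot.job_done())"
```

```text
the job is handed in; nothing more can be done
None
```

I stood the yellow-capped tube fully down in the clamp's well, swung the lever three felt clicks, and handed the job in at about 20 s, still holding the knob just past the third click; the pink-capped tubes and the timer were not moved.

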